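# Check-weigh a casting lot on the spring scale

## Task

Throw the spring scale's relieving handle fully over from its rest side to the other side, so that the pan hangs free on its spring. Then stand aluminium bushes upright on the pan beside the iron bracket, as many as it takes, until with your hands off the needle stays between the two posts on the dial. Then throw the handle fully back to its rest side to lift the loaded pan off the spring, leaving the load on the pan, any spare bushes standing, and the other things on the bench where they are.

Things in the scene. Friction and masses are not known exactly. Their poses are not given: they have to be found in the camera images.
- scale: Grey-green spring scale fixed to the bench; base slab 440 mm (x) by 160 mm, 22 mm thick. Handle at its -x end (nearest the robot), pan in the middle, flat round dial (124 mm across, face 58 mm above the bench) at its +x end, 155 mm from the pan's centre. Origin on the bench under the pan's centre; x towards the dial, z up.
- lever (a joint): Handle angle (rad) about the scale's x axis through handle_hinge: 0 = rest side, pan held up (handle leans to the scale's +y, 30 degrees above level); 2.094 = pan free (leans to -y, 30 degrees above level). Stiff, with an over-centre spring: 5 to 8 N at the grip, and it may stop short unless pressed home. Its crank pin lifts the pan, so the load weighs on it going back.
- handle_hinge (a point): On the hinge axis of the handle, midway along it, 175 mm from the pan's centre towards the scale's -x and 89 mm above the bench; axes as the scale's. A pedestal 50 mm long (x), 66 mm wide below and rounded 24 mm about the hinge, stands there.
- handle_grip (a point): Middle of the handle's grip: a round steel bar 18 mm in diameter and 102 mm long, parallel to the hinge (scale's x), 115 mm from it, carried by a round leg (12 mm) near each end; 78 mm free between the legs. Height above the bench 147 mm at either end, 204 mm upright.
- pan (a joint): How far the pan has sunk (m), 0 = held up. About 44.6 mm per kg of load once the handle is over. The dial needle turns 40 rad per metre of it, clockwise seen from above; the needle lies clear between the two dial posts from 0.033 to 0.0473.
- pan_floor (a point): Centre of the pan's inner floor, 125 mm above the bench when held up; axes as the scale's. Steel tray, inside 152 mm (x) by 232 mm (y), rim 8 mm above the floor.
- bracket: Rusty cast iron bracket lying along the middle of the pan: foot 120 mm (its x) by 50 mm by 14 mm, with a boss to 47 mm high; origin at the centre of its underside. 0.34 to 0.63 kg. It stays on the pan.
- bush0: cast aluminium flanged bush, standing upright: round flange 62 mm diameter and 11 mm thick at the foot, plain round barrel 40 mm diameter above it, 70 mm high in all; origin at the centre of the underside, z up. About 0.25 kg, each a little different. All three bushes are alike.
- bush1: cast aluminium flanged bush, standing upright: round flange 62 mm diameter and 11 mm thick at the foot, plain round barrel 40 mm diameter above it, 70 mm high in all; origin at the centre of the underside, z up. About 0.25 kg, each a little different. All three bushes are alike.
- bush2: cast aluminium flanged bush, standing upright: round flange 62 mm diameter and 11 mm thick at the foot, plain round barrel 40 mm diameter above it, 70 mm high in all; origin at the centre of the underside, z up. About 0.25 kg, each a little different. All three bushes are alike.
- jar: bystander: closed glass jar, 62 mm diameter, 90 mm high, among the bushes; origin at its foot
- hammer: bystander: hammer lying on the left of the bench, 260 mm long
- wrench: bystander: wrench lying on the right of the bench, 200 mm long
- bearing: bystander: steel bearing ring, 90 mm diameter, 22 mm high; origin at its underside
- tin: bystander: open steel tin, 76 mm diameter, 80 mm high; origin at its foot
Mind the look-alikes: they are no part of the job. What is shaped like the bush1 but black or turquoise is not meant. What is shaped like the bush2 but yellow is not meant.

How it is judged:
On the way, in this order (a step that is already met when the one before it is completed fails the run):
1. the handle is fully over on the free side (within 0.06 rad of its stop) (value of joint lever above 2.034 rad), for 0.2 s.
2. with the handle still over and the fingers touching nothing, the needle stays between the posts (pan sunk 33 to 47.3 mm) (value of joint lever above 2 rad and value of joint pan between 0.033 and 0.0473 m and contact force between the fingers and anything else below 0.3 N), for 0.5 s.
At the end, for the whole second after the job is handed in: The handle is back on its rest side within 0.06 rad of its stop, the pan is lifted to within 5 mm of its top, the bracket and at least one bush stand on the pan (within its rim, tilted less than 0.2 rad), every other bush stands upright on the pan or the bench, all at rest (value of joint lever below 0.06 rad and value of joint pan below 0.005 m and z of bracket in the frame of pan_floor between -0.006 and 0.008 m and x of bracket in the frame of pan_floor between -0.08 and 0.08 m and y of bracket in the frame of pan_floor between -0.12 and 0.12 m and angle between each of bracket, bush0, bush1, bush2's own z axis and vertical below 0.2 rad and ((z of bush0 in the frame of pan_floor between -0.006 and 0.008 m and x of bush0 in the frame of pan_floor between -0.08 and 0.08 m and y of bush0 in the frame of pan_floor between -0.12 and 0.12 m and angle between bush0's own z axis and vertical below 0.2 rad) or (z of bush1 in the frame of pan_floor between -0.006 and 0.008 m and x of bush1 in the frame of pan_floor between -0.08 and 0.08 m and y of bush1 in the frame of pan_floor between -0.12 and 0.12 m and angle between bush1's own z axis and vertical below 0.2 rad) or (z of bush2 in the frame of pan_floor between -0.006 and 0.008 m and x of bush2 in the frame of pan_floor between -0.08 and 0.08 m and y of bush2 in the frame of pan_floor between -0.12 and 0.12 m and angle between bush2's own z axis and vertical below 0.2 rad)) and linear speed of each of bush0, bush1, bush2, bracket below 0.02 m/s and ((z of bush0 in the frame of pan_floor between -0.006 and 0.008 m and x of bush0 in the frame of pan_floor between -0.08 and 0.08 m and y of bush0 in the frame of pan_floor between -0.12 and 0.12 m and angle between bush0's own z axis and vertical below 0.2 rad) or height (world z) of bush0 below 0.01 m) and ((z of bush1 in the frame of pan_floor between -0.006 and 0.008 m and x of bush1 in the frame of pan_floor between -0.08 and 0.08 m and y of bush1 in the frame of pan_floor between -0.12 and 0.12 m and angle between bush1's own z axis and vertical below 0.2 rad) or height (world z) of bush1 below 0.01 m) and ((z of bush2 in the frame of pan_floor between -0.006 and 0.008 m and x of bush2 in the frame of pan_floor between -0.08 and 0.08 m and y of bush2 in the frame of pan_floor between -0.12 and 0.12 m and angle between bush2's own z axis and vertical below 0.2 rad) or height (world z) of bush2 below 0.01 m)); the robot touches nothing.
It fails at once if a bystander (jar, hammer, wrench, bearing, tin) is moved more than 40 mm or the jar or tin is tipped over (distance of any of jar, hammer, wrench, bearing, tin from where it was at the start of the episode above 0.04 m or angle between any of jar, tin's own z axis and vertical above 0.6 rad).
It also fails if it takes over 72 s, if anything falls off the work surface, if the arm or the gripper's body presses on something with over 40 N, if the wrist force passes 120 N, or if a joint passes its speed limit or range.

## Robot

A 6-joint arm with a two-finger parallel gripper is mounted at the origin on the work surface. World frame = base frame: x ahead of the robot, y to its left, z up, the work surface at z = 0. Lengths are in m, angles in rad, forces in N, time in s.
With the tool pointing down it reaches from about 0.325 to 0.925 m from the base axis. Payload 3.1 kg.
Tool frame: the origin (TCP) lies between the finger pads; the fingertips stand 22 mm ahead of it and the grasp point (between the pads) lies 3 mm ahead of it; z points along the fingers, y is the direction in which the jaws open and shut (so a half turn about z gives the same grasp; the last joint's range is limited). The gripper opens to 85 mm and grips with 20 to 120 N. Pads are 22 mm wide; open, the fingers measure 114 mm over their backs; the gripper's body (76 mm by 85 mm) begins 54 mm behind the grasp point. The pads swing forward as they close: fully open they stand 13 mm farther back than shut.
Start: joints at [-1.448, 0.217, 1.613, -0, 1.311, -0.112], TCP at [0.145, -0.608, 0.253] pointing down, gripper open.
Joint ranges: [-2.75, 2.75], [-0.78, 2.1], [0.31, 2.55], [-1.13, 4.27], [0.13, 2.63], [-2.58, 2.58]. Speed limits (rad/s): [2.79, 2.79, 3.14, 3.14, 3.14, 3.14].

## Interface

Orientations are given as a unit quaternion [x, y, z, w].
In Python, from bench import bot, eyes, spotter gives the robot as it stands.
- The arm moves only by the shell command python3 -m pendant 'ROWS' [OPENING] [FORCE]. ROWS is JSON, a list of rows, each an object with "translation": the shift along the world's x, y, z in m, a list of three; "turn": the turn, a rotation vector about the world's x, y, z in rad, a list of three. In form: [{"translation": [tx, ty, tz], "turn": [wx, wy, wz]}, ...]. A call has 1 to 10 rows; each row shifts and turns the commanded pose from where the row before left it; what a row does not reach is not made up. A row lasts 1/8 s, in which the tool goes at most 62.5 mm and 10.7 degrees, less where a joint would pass 70% of its speed; a pose out of reach is approached as far as the arm can. A call is refused whole if a number of a shift passes 0.0625 or a number of a turn 0.188, either way. A call with a gripper value outside its range is refused whole. OPENING is the closure, from 0 (fully open) to 1 (shut), set as the call begins (- or left out, the last holds). The fingers move at their own pace and stop on an object; FORCE is the grip in N (left out, the last holds). Time passes only in rows, so rows that do not move let the fingers close. It gives the time, the measured TCP pose, the force and the opening at its end, in the units of the state.
- bot.get_obs(): the state, without advancing time (a new reading comes with each control period).
- eyes.snapshot(name): name is "scene" or "top" or "wrist"; returns a dict with "color" (420x560x3 uint8, red, green, blue), "fx", "fy", "cx", "cy" (pixels), "dist" ([k1, k2, p1, p2, k3] as OpenCV has them; the pictures are not rectified), "rvec" (rotation vector, rad) and "tvec" (3), from world to camera coordinates, as OpenCV has them. Camera axes: x right, y down, z forward; pixel columns grow to the right and rows downward; lengths in m; the calibration is good to about 2 mm. A picture is of the moment at which its call begins. There is no depth.
- bot.job_done(): hands the job in, once; it reports no verdict.
Trained networks look in a picture, given as the dict that the camera call returned (one of the last four; its "shot" number tells which), for a name from the list of things; names that differ only in an ending like _2 or _b are one class to them, and where a whole thing is asked for, a point or a joint stands for the part that bears it (a point fixed in the world has none). Each returns a list of dicts, best first, with "score" (0 to 1); they miss things now and then, are a little off and sometimes report something else, mostly with a low value. They report only what shows in the picture. A call takes as long as a camera call. They do not tell look-alikes from the thing itself.
- spotter.boxes_of(picture, label): "box" ([left, top, right, bottom] in pixels, round what is visible of it).
- spotter.outline_of(picture, label): "pixels" (420x560 bool, what is visible of it) and "box" ([left, top, right, bottom] in pixels, round what is visible of it).
- spotter.tip_of(picture, label): "point" ([column, row] in pixels: a listed point, or the origin of a listed thing).
The state is a dict: "time": time; "joint_positions": joint angles; "dq": joint speeds; "joint_torque": joint torques, N m; "ee_pos": TCP position; "orientation": TCP orientation; "contact_force": force on the tool from outside, world axes, zero at the start; "wrist_torque": the same for the moment, N m; "opening": opening from 0.0 (shut) to 1.0 (fully open).
Only numpy, scipy, OpenCV 4.12 (cv2) and the standard library are available. Lean on these libraries where they do the work, as an engineer would, in place of code of your own. Each camera call takes 0.05 s, during which the arm holds its last target. There are 200 camera calls.

## Working session

There is one attempt and no reset: what is moved stays moved. The work goes in short steps, Python scripts to look and compute and a shell command to move; the robot and the scene stay as the last step left them, time stands still between calls to the robot, and variables do not carry over. Pictures are saved under pics/ and viewed, about 8 in all and at most 12, crops included, and the job is handed in when it is done.

```bash
mkdir -p pics
cat > h.py <<'E'
import numpy as np, cv2
from bench import bot, eyes, spotter
def cam(p):
    K=np.array([[p['fx'],0,p['cx']],[0,p['fy'],p['cy']],[0,0,1.]]);R=cv2.Rodrigues(np.array(p['rvec'],float))[0]
    return K,np.array(p['dist'],float),R,np.array(p['tvec'],float)
def at(p,uv,z):
    K,d,R,t=cam(p);n=cv2.undistortPoints(np.array([[uv]],float),K,d)[0,0]
    r=R.T@np.array([n[0],n[1],1]);c=-R.T@t
    return c+r*(z-c[2])/r[2]
def px(p,X):
    K,d,R,t=cam(p);return cv2.projectPoints(np.array(X,float).reshape(-1,1,3),cv2.Rodrigues(R)[0],t,K,d)[0][:,0]
def save(p,n,crop=None,s=1):
    im=p['color'][:,:,::-1]
    if crop: im=im[crop[1]:crop[3],crop[0]:crop[2]]
    cv2.imwrite('pics/'+n,cv2.resize(im,None,fx=s,fy=s,interpolation=cv2.INTER_CUBIC))
E
python3 - <<'E'
from h import *
a=eyes.snapshot('scene');b=eyes.snapshot('top')
save(a,'scene.png',None,1.4);save(b,'top.png',None,1.4)
hz=dict(handle_grip=.147,handle_hinge=.089,pan_floor=.125,bracket=.125,scale=0)
for p,n in((a,'scene'),(b,'top')):
    for l in ['handle_grip','handle_hinge','pan_floor','bracket','scale','bush0','jar','tin','bearing']:
        print(n,l,[(np.round(q['point']),round(q['score'],2),np.round(at(p,q['point'],hz.get(l,0)),3)[:2]) for q in spotter.tip_of(p,l)[:7]])
print(bot.get_obs())
for p in (a,b):
    K,d,R,t=cam(p);print(-R.T@t)
E
```

```text
scene handle_grip [(array([321., 239.]), 0.56, array([0.486, 0.188]))]
scene handle_hinge [(array([306., 227.]), 0.64, array([0.467, 0.098]))]
scene pan_floor [(array([246., 242.]), 0.6, array([0.653, 0.056]))]
scene bracket [(array([247., 243.]), 0.63, array([0.654, 0.06 ]))]
scene scale [(array([253., 268.]), 0.9, array([0.645, 0.071]))]
scene bush0 [(array([413., 286.]), 0.75, array([0.305, 0.413])), (array([247., 241.]), 0.75, array([ 0.602, -0.021])), (array([213., 198.]), 0.72, array([ 0.593, -0.233])), (array([189., 148.]), 0.63, array([ 0.534, -0.484])), (array([199., 175.]), 0.61, array([ 0.577, -0.348])), (array([370., 294.]), 0.61, array([0.428, 0.353]))]
scene jar [(array([233., 160.]), 0.67, array([ 0.444, -0.336]))]
scene tin [(array([287., 345.]), 0.71, array([0.717, 0.333]))]
scene bearing [(array([178., 202.]), 0.81, array([ 0.694, -0.289]))]
top handle_grip [(array([232., 209.]), 0.84, array([0.487, 0.176]))]
top handle_hinge [(array([265., 215.]), 0.7, array([0.469, 0.076])), (array([192., 141.]), 0.33, array([0.705, 0.311]))]
top pan_floor [(array([268., 159.]), 0
[... 845 characters left out ...]
1726e-01,  1.61336393e+00, -1.70296600e-05,
        1.31129743e+00, -1.12192608e-01]), 'dq': array([ 0.00052107, -0.00031528, -0.00142582, -0.00113931,  0.00095991,
        0.00100433]), 'joint_torque': array([ 9.04475073e-04, -3.96895230e+01, -3.04268324e+01, -2.14608303e-04,
        6.24268323e-04, -3.87612502e-06]), 'ee_pos': array([ 0.14542923, -0.60787478,  0.25331806]), 'orientation': array([ 9.93116388e-01,  1.17131722e-01, -8.15268231e-06,  1.48284013e-05]), 'contact_force': array([-0.16643868,  0.42406126,  0.3501286 ]), 'wrist_torque': array([ 0.02251093,  0.01373497, -0.01988698]), 'opening': 1.0059280211134518}
[1.10792963 0.81796249 1.39539235]
[0.40781362 0.02568207 1.61665532]
```

View pics/top.png

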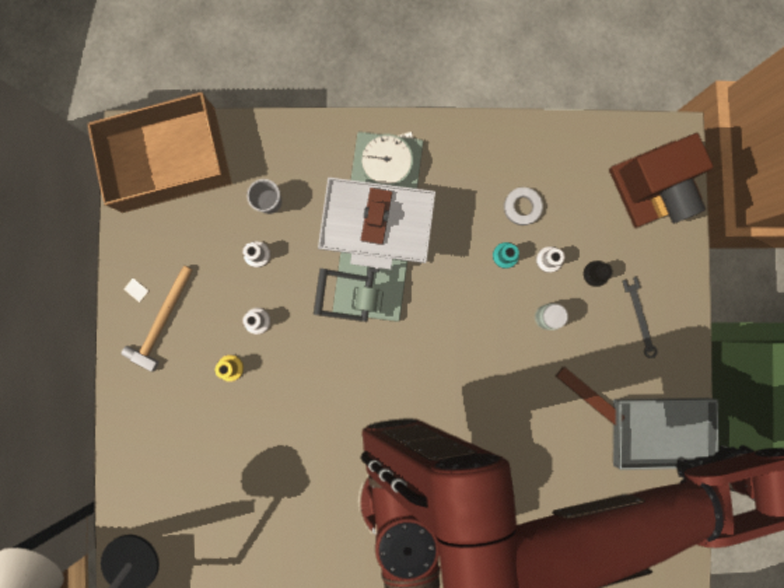

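View pics/scene.png

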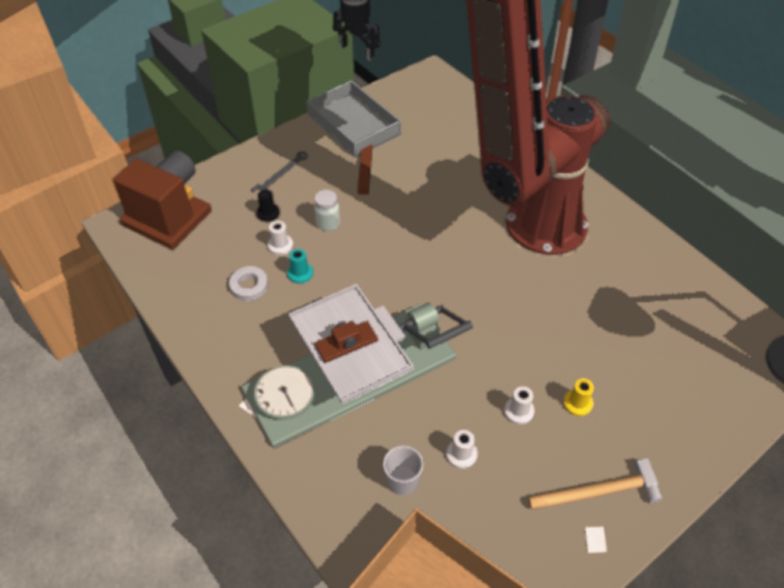

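The top and scene views agree. At 1.4x scale in the top view, the bush-shaped things are:
- light aluminium at (256,253), (257,320) and (550,259)
- turquoise at (506,255), black at (597,272) and yellow at (229,368), which are look-alikes

The handle leans left (+y) at (320,293), and the needle points left on the dial at (387,160). I'll fit the scale pose and make one crop to confirm which bushes are meant.

Run:
```python
from h import *
from scipy.optimize import least_squares
a=eyes.snapshot('scene');b=eyes.snapshot('top')
M={'scale':(0,0,0),'handle_hinge':(-.175,0,.089),'handle_grip':(-.175,.0996,.1465),'pan_floor':(0,0,.125)}
obs=[]
for p in(a,b):
    for l,X in M.items():
        q=spotter.tip_of(p,l)
        if q: obs.append((p,X,np.array(q[0]['point']),l))
s=1.4
obs.append((b,(.155,0,.058),np.array([387,160])/s,'dial'));obs.append((a,(.155,0,.058),np.array([283,391])/s,'dial'))
for X,u in(((.078,.118),(327,178)),((.078,-.118),(435,190)),((-.078,-.118),(428,262)),((-.078,.118),(319,249))):
    obs.append((b,(*X,.133),np.array(u)/s,'rim'))
def w(v,X):
    c,n=np.cos(v[2]),np.sin(v[2]);return [v[0]+c*X[0]-n*X[1],v[1]+n*X[0]+c*X[1],X[2]]
f=lambda v:np.concatenate([px(p,w(v,X))[0]-u for p,X,u,l in obs])
r=least_squares(f,[.65,.065,-.1],loss='soft_l1',f_scale=2)
print(r.x);[print(o[3],e) for o,e in zip(obs,np.round(f(r.x).reshape(-1,2),1))]
v=r.x
for n,X in dict(hinge=M['handle_hinge'],grip=M['handle_grip'],grip_end=(-.175,-.0996,.1465),slotL=(0,.07,.125),slotR=(0,-.07,.125)).items(): print(n,np.round(w(v,X),3))
# bushes: joint two-view fit of origins
B={}
for p in(a,b):
    for q in spotter.tip_of(p,'bush0'):
        P=at(p,q['point'],0)[:2];print(p['shot'],np.round(P,3))
q=spotter.outline_of(b,'bracket')
for k in q[:1]:
    ys,xs=np.nonzero(k['pixels']);print('bracket',k['score'],at(b,(xs.mean(),ys.mean()),.139+.0),cv2.minAreaRect(np.c_[xs,ys].astype(np.float32)))
im=b['color'][:,:,::-1]
A=np.hstack([cv2.resize(im[165:280,140:260],None,fx=3.2,fy=3.2,interpolation=2),cv2.resize(im[165:280,340:450],None,fx=3.2,fy=3.2,interpolation=2)])
cv2.imwrite('pics/crop.png',A)
```

```text
[ 0.64848208  0.06359367 -0.1207478 ]
scale [2.  0.4]
handle_hinge [-0.3 -0.3]
handle_grip [-2.3 -0. ]
pan_floor [ 0.7 -2.2]
scale [0.9 1.9]
handle_hinge [ 1.1 -2.2]
handle_grip [-3.2  1.9]
pan_floor [ 2.5 -2.9]
dial [-1.1 -0.5]
dial [ 0.2 -0.4]
rim [0.7 0.3]
rim [-1.   0.9]
rim [-2.  -0.9]
rim [-0.2 -0.9]
hinge [0.475 0.085 0.089]
grip [0.487 0.184 0.146]
grip_end [ 0.463 -0.014  0.146]
slotL [0.657 0.133 0.125]
slotR [ 0.64  -0.006  0.125]
3 [0.304 0.414]
3 [0.573 0.35 ]
3 [ 0.587 -0.233]
3 [ 0.571 -0.34 ]
3 [ 0.528 -0.481]
3 [0.427 0.348]
4 [0.588 0.341]
4 [ 0.583 -0.345]
4 [ 0.59  -0.235]
4 [ 0.546 -0.463]
4 [0.508 0.193]
4 [0.317 0.409]
4 [0.43  0.353]
4 [ 0.435 -0.572]
bracket 0.97 [0.65693002 0.06465723 0.139     ] ((268.4884338378906, 153.57513427734375), (17.562604904174805, 39.76295471191406), 8.746162414550781)
```

View pics/crop.png

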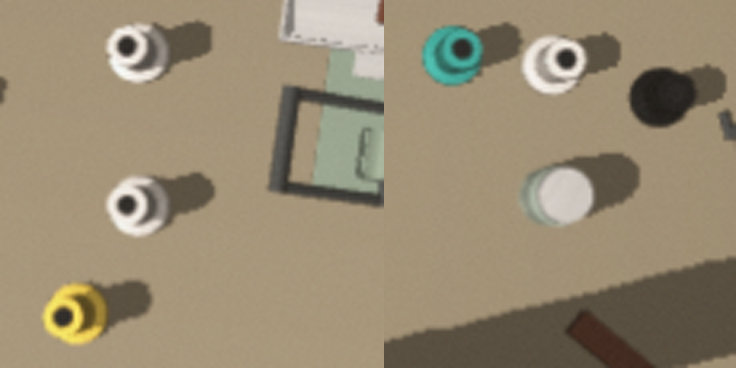

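Confirmed: the three white-grey bushes at top-view pixels (183,181), (183,229) and (393,185) are the ones meant. The turquoise, black and yellow ones are not. Next I'll go above the handle grip.

```bash
python3 -m pendant '[{"translation":[0.05,0.043,0.003],"turn":[0,0,0]},{"translation":[0.05,0.043,0.003],"turn":[0,0,0]},{"translation":[0.05,0.043,0.003],"turn":[0,0,0]},{"translation":[0.05,0.043,0.003],"turn":[0,0,0]},{"translation":[0.05,0.043,0.003],"turn":[0,0,0]},{"translation":[0.055,0.043,0.003],"turn":[0,0,0]}]' 0 40
python3 -m pendant '[{"translation":[0.004,0.0535,0],"turn":[0,0,-0.0356]},{"translation":[0.004,0.0535,0],"turn":[0,0,-0.0356]},{"translation":[0.004,0.0535,0],"turn":[0,0,-0.0356]},{"translation":[0.004,0.0535,0],"turn":[0,0,-0.0356]},{"translation":[0.004,0.0535,0],"turn":[0,0,-0.0356]},{"translation":[0.004,0.0535,0],"turn":[0,0,-0.0356]},{"translation":[0.004,0.0535,0],"turn":[0,0,-0.0356]},{"translation":[0.004,0.0535,0],"turn":[0,0,-0.0356]},{"translation":[0.004,0.0535,0],"turn":[0,0,-0.0356]},{"translation":[0.004,0.0535,0],"turn":[0,0,-0.0356]}]'
python3 - <<'E'
from h import *
o=bot.get_obs();print(o['time'],o['ee_pos'],o['orientation'],o['joint_positions'])
p=eyes.snapshot('wrist');save(p,'w1.png')
print(px(p,[[.488,.184,.147],[.463,-.014,.147]]),[ (q['point'],q['score'],at(p,q['point'],.147)) for q in spotter.tip_of(p,'handle_grip')])
E
```

```text
time: 2.4
ee_pos: [0.4327, -0.3644, 0.2706]
orientation: [0.993, 0.117, 0.0, 0.0]
contact_force: [1.3, -0.9, -0.9]
opening: 1.002
time: 3.65
ee_pos: [0.4713, 0.171, 0.2706]
orientation: [0.998, -0.061, 0.001, -0.0]
contact_force: [0.8, -0.5, -0.0]
opening: 0.999
3.65 [0.4713159  0.17096883 0.27058293] [ 9.98132908e-01 -6.10764128e-02  6.03881698e-04 -7.02023407e-05] [ 2.08015884e-01 -6.61301504e-02  1.88189557e+00 -1.91560597e-04
  1.32462562e+00  1.90108770e+00]
[[258.81871479 192.48505373]
 [552.34126668 192.95697811]] [([259.5, 188.2], 0.78, array([0.49092321, 0.1831137 , 0.147     ]))]
```

View pics/w1.png

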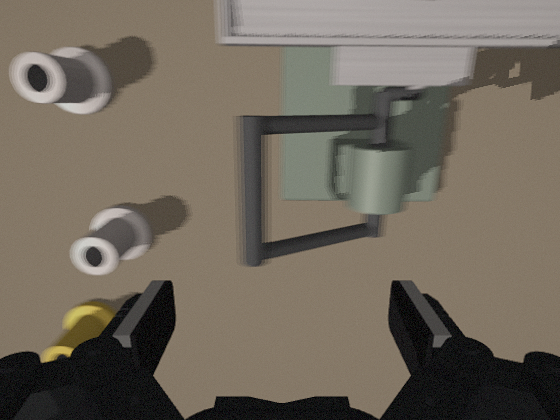

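The wrist view shows the bar from (253,117) to (253,265), parallel to the rows and centred near (0.489, 0.187), which matches the fit. I'll settle, then descend.

```bash
python3 -m pendant '[{"translation":[0,0,0],"turn":[0,0,0]},{"translation":[0,0,0],"turn":[0,0,0]}]'
python3 - <<'E'
from h import *
p=eyes.snapshot('wrist');print([ (q['point'],q['score'],at(p,q['point'],.147)) for q in spotter.tip_of(p,'handle_grip')])
q=spotter.outline_of(p,'handle_grip')
for k in q[:1]:
    m=k['pixels'];print(k['box'])
    for r in range(130,260,30):
        c=np.nonzero(m[r])[0]
        print(r, c.min() if len(c) else None, at(p,(c.min(),r),.147) if len(c) else None)
E
```

```text
time: 4.0
ee_pos: [0.4713, 0.168, 0.2701]
orientation: [0.998, -0.061, -0.0, 0.0]
contact_force: [0.5, -0.7, -0.1]
opening: 1.004
[([253.8, 189.1], 0.96, array([0.49073055, 0.18396399, 0.147     ]))]
[238.2, 82.2, 426.1, 268.1]
130 239 [0.53085883 0.18774545 0.147     ]
160 240 [0.51151936 0.19017005 0.147     ]
190 240 [0.49126628 0.19338979 0.147     ]
220 241 [0.46986985 0.19607723 0.147     ]
250 242 [0.44734205 0.1989001  0.147     ]
```

```bash
python3 -m pendant '[{"translation":[0.019,0.016,-0.02],"turn":[0,0,0]},{"translation":[0,0,-0.035],"turn":[0,0,0]},{"translation":[0,0,-0.035],"turn":[0,0,0]},{"translation":[0,0,-0.03],"turn":[0,0,0]},{"translation":[0,0,0],"turn":[0,0,0]}]'
python3 -m pendant '[{"translation":[0,0,0],"turn":[0,0,0]},{"translation":[0,0,0],"turn":[0,0,0]},{"translation":[0,0,0],"turn":[0,0,0]},{"translation":[0,0,0],"turn":[0,0,0]},{"translation":[0,0,0],"turn":[0,0,0]}]' 1 50
```

```text
time: 4.78
ee_pos: [0.488, 0.1838, 0.1474]
orientation: [0.998, -0.061, -0.003, 0.001]
contact_force: [-0.6, -0.8, -0.3]
opening: 1.003
time: 5.4
ee_pos: [0.4909, 0.1853, 0.1508]
orientation: [0.998, -0.061, 0.001, -0.0]
contact_force: [0.9, -0.7, 0.4]
opening: 0.191
```

```bash
python3 -m pendant '[{"translation":[-0.0017,-0.014,0.0194],"turn":[0,0,0]},{"translation":[-0.0021,-0.0178,0.0161],"turn":[0,0,0]},{"translation":[-0.0025,-0.0207,0.0121],"turn":[0,0,0]},{"translation":[-0.0028,-0.0227,0.0074],"turn":[0,0,0]},{"translation":[-0.0029,-0.0237,0.0025],"turn":[0,0,0]}]'
python3 -m pendant '[{"translation":[-0.0029,-0.0237,-0.0025],"turn":[0,0,0]},{"translation":[-0.0028,-0.0227,-0.0074],"turn":[0,0,0]},{"translation":[-0.0025,-0.0207,-0.0121],"turn":[0,0,0]},{"translation":[-0.0021,-0.0178,-0.0161],"turn":[0,0,0]},{"translation":[-0.0017,-0.014,-0.0194],"turn":[0,0,0]},{"translation":[0,-0.003,-0.006],"turn":[0,0,0]},{"translation":[0,0,0],"turn":[0,0,0]},{"translation":[0,0,0],"turn":[0,0,0]}]'
```

```text
time: 6.02
ee_pos: [0.4789, 0.0917, 0.2126]
orientation: [0.998, -0.061, 0.001, -0.007]
contact_force: [-5.8, 10.0, 1.7]
opening: 0.193
time: 7.02
ee_pos: [0.466, -0.0126, 0.1483]
orientation: [0.998, -0.061, -0.002, -0.004]
contact_force: [-14.7, 9.6, 26.8]
opening: 0.194
```

Handle pressed against its stop (27 N). Next I'll release, rise, and move towards the left bush while turning the jaws a quarter turn.

```bash
python3 -m pendant '[{"translation":[0,0,0.004],"turn":[0,0,0]},{"translation":[0,0,0],"turn":[0,0,0]},{"translation":[0,0,0.03],"turn":[0,0,0]},{"translation":[0,0,0.04],"turn":[0,0,0]},{"translation":[0,0,0.05],"turn":[0,0,0]}]' 0
python3 -m pendant '[{"translation":[0,0.035,0],"turn":[0,0,0.1745]},{"translation":[0,0.035,0],"turn":[0,0,0.1745]},{"translation":[0,0.035,0],"turn":[0,0,0.1745]},{"translation":[0,0.04,0],"turn":[0,0,0.1745]},{"translation":[0.01,0.04,0],"turn":[0,0,0.1745]},{"translation":[0.02,0.04,0],"turn":[0,0,0.1745]},{"translation":[0.02,0.04,0],"turn":[0,0,0.1745]},{"translation":[0.02,0.04,0],"turn":[0,0,0.1745]},{"translation":[0.02,0.03,0],"turn":[0,0,0.1745]},{"translation":[0,0,0],"turn":[0,0,0]}]'
python3 - <<'E'
from h import *
b=eyes.snapshot('top');w=eyes.snapshot('wrist');a=eyes.snapshot('scene')
o=bot.get_obs();print(o['joint_positions'],o['ee_pos'])
im=b['color'][:,:,::-1]
A=np.hstack([cv2.resize(im[80:240,215:315],(375,600),interpolation=2),cv2.resize(a['color'][210:330,165:345,::-1],(420,280),interpolation=2).copy() if 0 else cv2.copyMakeBorder(cv2.resize(a['color'][200:330,165:345,::-1],(420,303),interpolation=2),0,297,0,0,0)])
A[303:600,375:771]=cv2.resize(w['color'][:,:,::-1],(396,297))
cv2.imwrite('pics/c2.png',A)
for n,p in(('w',w),('t',b),('s',a)):print(n,[(np.round(q['point']),round(q['score'],2),np.round(at(p,q['point'],0),3)) for q in spotter.tip_of(p,'bush0')])
for p in (a,b):print([(q['score'],np.round(at(p,q['point'],.147),3)) for q in spotter.tip_of(p,'handle_grip')])
E
```

```text
time: 7.65
ee_pos: [0.4651, -0.0157, 0.2674]
orientation: [0.998, -0.061, -0.002, -0.0]
contact_force: [0.3, -0.2, 0.1]
opening: 1.001
time: 8.9
ee_pos: [0.5568, 0.3208, 0.2665]
orientation: [0.748, 0.663, -0.001, -0.0]
contact_force: [-0.2, 0.5, -0.1]
opening: 1.003
[ 4.11126721e-01  2.40169928e-01  1.55925955e+00 -4.81883490e-04
  1.34435120e+00  5.34156915e-01] [0.55578093 0.31852315 0.26715253]
w [(array([155., 158.]), 0.75, array([0.426, 0.35 , 0.   ])), (array([303., 136.]), 0.65, array([0.583, 0.354, 0.   ])), (array([ 30., 109.]), 0.65, array([0.313, 0.413, 0.   ]))]
t [(array([360., 183.]), 0.84, array([ 0.581, -0.24 ,  0.   ])), (array([393., 182.]), 0.76, array([ 0.585, -0.351,  0.   ])), (array([422., 197.]), 0.6, array([ 0.536, -0.45 ,  0.   ])), (array([182., 183.]), 0.47, array([0.581, 0.357, 0.   ])), (array([167., 262.]), 0.35, array([0.316, 0.405, 0.   ]))]
s [(array([199., 175.]), 0.77, array([ 0.575, -0.35 ,  0.   ])), (array([193., 148.]), 0.73, array([ 0.522, -0.474,  0.   ])), (array([286., 191.]), 0.72, array([ 0.379, -0.108, -0.   ])), (array([370., 292.]), 0.71, array([0.422, 0.349, 0.   ])), (array([212., 197.]), 0.68, array([ 0.593, -0.236,  0.   ])), (array([330., 323.]), 0.58, array([0.58 , 0.353, 0.   ])), (array([415., 286.]), 0.58, array([ 0.301,  0.416, -0.   ])), (array([248., 247.]), 0.4, array([0.614, 0.   , 0.   ]))]
[(0.73, array([ 0.46 , -0.014,  0.147])), (0.45, array([0.509, 0.601, 0.147]))]
[(0.88, array([ 0.46 , -0.021,  0.147]))]
```

View pics/c2.png

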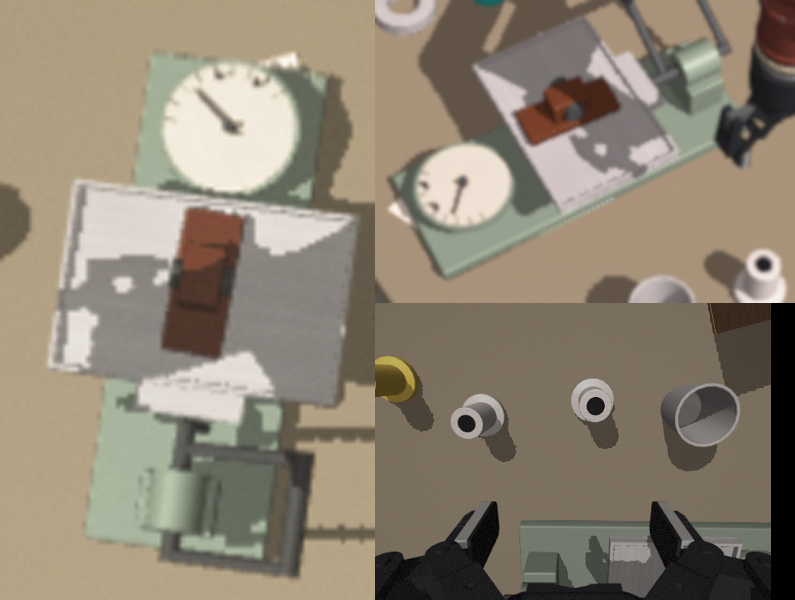

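The handle bar is now on the -y side, crop pixel (290,510). The needle, pivot (231,127) to tip (198,92), has turned about 40°, so the pan has sunk about 17 mm under about 0.39 kg. One bush gives about 28 mm and two about 40 mm, so two are needed. First is the bush at about (0.583, 0.352), wrist-inset pixel (593,402).

```bash
python3 -m pendant '[{"translation":[0.014,0.017,-0.02],"turn":[0,0,0]},{"translation":[0.013,0.017,-0.04],"turn":[0,0,0]},{"translation":[0,0,-0.05],"turn":[0,0,0]},{"translation":[0,0,-0.05],"turn":[0,0,0]},{"translation":[0,0,-0.035],"turn":[0,0,0]},{"translation":[0,0,-0.02],"turn":[0,0,0]},{"translation":[0,0,0],"turn":[0,0,0]}]'
python3 -m pendant '[{"translation":[0,0,0],"turn":[0,0,0]},{"translation":[0,0,0],"turn":[0,0,0]},{"translation":[0,0,0],"turn":[0,0,0]},{"translation":[0,0,0],"turn":[0,0,0]}]' 1 50
python3 - <<'E'
from h import *
w=eyes.snapshot('wrist')
print([(np.round(q['point']),round(q['score'],2),np.round(at(w,q['point'],0),3)) for q in spotter.tip_of(w,'bush0')])
E
```

```text
time: 10.18
ee_pos: [0.5823, 0.3526, 0.0517]
orientation: [0.749, 0.663, -0.002, -0.0]
contact_force: [0.2, 0.0, 0.2]
opening: 0.998
time: 10.68
ee_pos: [0.5849, 0.3541, 0.0556]
orientation: [0.749, 0.663, 0.002, 0.001]
contact_force: [0.3, 0.1, 6.6]
opening: 0.455
[(array([278., 252.]), 0.62, array([0.583, 0.354, 0.   ]))]
```

```bash
python3 -m pendant '[{"translation":[0,0,0.03],"turn":[0,0,0]},{"translation":[0,0,0.05],"turn":[0,0,0]},{"translation":[0,0,0.06],"turn":[0,0,0]},{"translation":[0,0,0.06],"turn":[0,0,0]},{"translation":[0.014,-0.044,0.02],"turn":[0,0,0]},{"translation":[0.014,-0.044,0],"turn":[0,0,0]},{"translation":[0.014,-0.044,0],"turn":[0,0,0]},{"translation":[0.015,-0.044,0],"turn":[0,0,0]},{"translation":[0.015,-0.044,0],"turn":[0,0,0]},{"translation":[0,0,0],"turn":[0,0,0]}]'
python3 -m pendant '[{"translation":[0,0,0],"turn":[0,0,0]}]'
python3 - <<'E'
from h import *
w=eyes.snapshot('wrist');save(w,'w2.png')
o=bot.get_obs();print(o['ee_pos'],o['contact_force'],o['opening'])
print([(np.round(q['point']),round(q['score'],2)) for q in spotter.tip_of(w,'bush0')])
v=(.6485,.0636,-.1207);c,n=np.cos(v[2]),np.sin(v[2])
for X in((.076,.116),(-.076,.116),(.076,-.116),(0,.07),(.06,.025),(-.06,.025)):print(X,px(w,[[v[0]+c*X[0]-n*X[1],v[1]+n*X[0]+c*X[1],.1077]]))
E
```

```text
time: 12.02
ee_pos: [0.6555, 0.1296, 0.2717]
orientation: [0.75, 0.661, -0.001, -0.0]
contact_force: [-0.1, 0.6, -2.5]
opening: 0.453
time: 12.15
ee_pos: [0.6546, 0.1334, 0.272]
orientation: [0.749, 0.663, -0.001, -0.001]
contact_force: [0.1, 1.1, -2.1]
opening: 0.453
[0.65450969 0.13399755 0.27220661] [ 0.03975053  0.23706016 -3.66137389] 0.4499343884970396
[(array([278., 250.]), 0.68)]
(0.076, 0.116) [[384.77024334 138.53021546]]
(-0.076, 0.116) [[185.5668084  138.99201482]]
(0.076, -0.116) [[364.96287319 386.10749789]]
(0, 0.07) [[285.06529731 197.07516267]]
(0.06, 0.025) [[356.6252111  248.82974286]]
(-0.06, 0.025) [[213.51573951 249.06164115]]
```

View pics/w2.png

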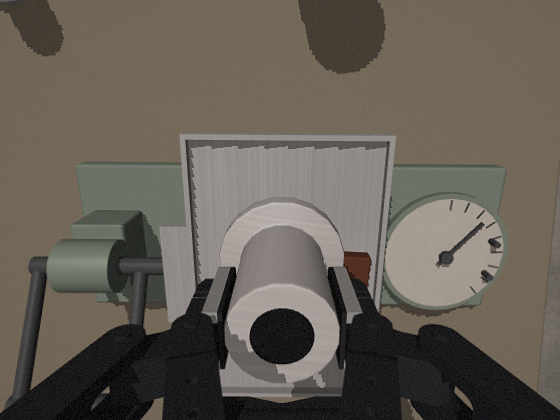

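The wrist view shows the pan edges at x about 188 and 387 and y about 140, against predicted 185, 385 and 138. The bracket edge is at y about 253, against predicted 249, and the bush hangs over the +y half. I'll lower it onto the pan.

```bash
python3 -m pendant '[{"translation":[0.002,0.002,-0.03],"turn":[0,0,0]},{"translation":[0,0,-0.04],"turn":[0,0,0]},{"translation":[0,0,-0.02],"turn":[0,0,0]},{"translation":[0,0,-0.01],"turn":[0,0,0]},{"translation":[0,0,-0.01],"turn":[0,0,0]},{"translation":[0,0,-0.006],"turn":[0,0,0]},{"translation":[0,0,-0.004],"turn":[0,0,0]},{"translation":[0,0,0],"turn":[0,0,0]},{"translation":[0,0,0],"turn":[0,0,0]}]'
python3 -m pendant '[{"translation":[0,0,0],"turn":[0,0,0]},{"translation":[0,0,0],"turn":[0,0,0]},{"translation":[0,0,0],"turn":[0,0,0]},{"translation":[0,0,0.04],"turn":[0,0,0]},{"translation":[0,0,0.05],"turn":[0,0,0]},{"translation":[0,0,0.05],"turn":[0,0,0]}]' 0
```

```text
time: 13.38
ee_pos: [0.658, 0.1355, 0.1541]
orientation: [0.749, 0.663, 0.001, 0.001]
contact_force: [0.5, 1.6, -0.5]
opening: 0.456
time: 14.12
ee_pos: [0.657, 0.1353, 0.2943]
orientation: [0.749, 0.663, -0.0, -0.0]
contact_force: [0.3, 0.6, 0.4]
opening: 1.0
```

```bash
python3 -m pendant '[{"translation":[-0.038,0.036,0],"turn":[0,0,0]},{"translation":[-0.038,0.036,0],"turn":[0,0,0]},{"translation":[-0.038,0.036,0],"turn":[0,0,0]},{"translation":[-0.038,0.036,0],"turn":[0,0,0]},{"translation":[-0.038,0.036,-0.02],"turn":[0,0,0]},{"translation":[-0.039,0.035,-0.02],"turn":[0,0,0]},{"translation":[0,0,0],"turn":[0,0,0]},{"translation":[0,0,0],"turn":[0,0,0]}]'
python3 - <<'E'
from h import *
w=eyes.snapshot('wrist');b=eyes.snapshot('top')
print(bot.get_obs()['ee_pos'])
print([(np.round(q['point']),round(q['score'],2),np.round(at(w,q['point'],0),3)) for q in spotter.tip_of(w,'bush0')])
cv2.imwrite('pics/c3.png',np.hstack([cv2.resize(b['color'][80:240,215:315,::-1],(312,500),interpolation=2),cv2.resize(w['color'][:,:,::-1],(480,500))]))
E
```

```text
time: 15.12
ee_pos: [0.4286, 0.3504, 0.2535]
orientation: [0.748, 0.663, 0.0, 0.0]
contact_force: [-0.3, 0.3, -0.3]
opening: 1.001
[0.42966468 0.3499533  0.25413486]
[(array([155., 126.]), 0.88, array([0.311, 0.414, 0.   ])), (array([281., 176.]), 0.62, array([0.428, 0.349, 0.   ]))]
```

View pics/c3.png

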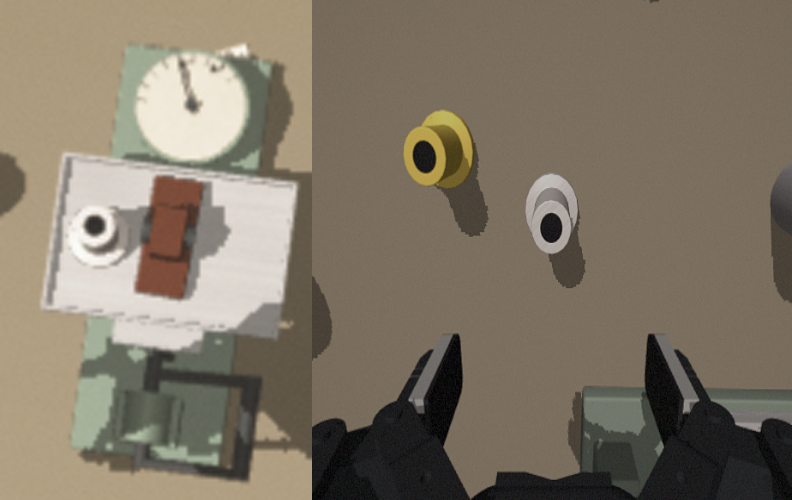

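The first bush stands on the pan at (95,232). The needle is at the first post, pivot (192,104) to tip (181,62), which is about 29.7 mm. A second bush gives about 41 mm. The white bush is under the gripper, the yellow one clear to the left.

```bash
python3 -m pendant '[{"translation":[-0.001,0,-0.04],"turn":[0,0,0]},{"translation":[0,0,-0.06],"turn":[0,0,0]},{"translation":[0,0,-0.05],"turn":[0,0,0]},{"translation":[0,0,-0.03],"turn":[0,0,0]},{"translation":[0,0,-0.02],"turn":[0,0,0]},{"translation":[0,0,0],"turn":[0,0,0]}]'
python3 -m pendant '[{"translation":[0,0,0],"turn":[0,0,0]},{"translation":[0,0,0],"turn":[0,0,0]},{"translation":[0,0,0],"turn":[0,0,0]},{"translation":[0,0,0],"turn":[0,0,0]}]' 1 50
python3 -m pendant '[{"translation":[0,0,0.03],"turn":[0,0,0]},{"translation":[0,0,0.05],"turn":[0,0,0]},{"translation":[0,0,0.06],"turn":[0,0,0]},{"translation":[0,0,0.06],"turn":[0,0,0]},{"translation":[0.01,0,0.05],"turn":[0,0,0]},{"translation":[0.04,-0.02,0],"turn":[0,0,0]},{"translation":[0.04,-0.03,0],"turn":[0,0,0]},{"translation":[0.04,-0.03,0],"turn":[0,0,0]}]'
```

```text
time: 16.02
ee_pos: [0.4271, 0.3489, 0.0516]
orientation: [0.749, 0.662, -0.002, -0.0]
contact_force: [-0.3, 0.6, 0.1]
opening: 1.0
time: 16.52
ee_pos: [0.4284, 0.3511, 0.0549]
orientation: [0.749, 0.663, 0.001, 0.0]
contact_force: [-0.8, -0.3, 5.8]
opening: 0.452
time: 17.52
ee_pos: [0.5576, 0.2695, 0.3022]
orientation: [0.748, 0.663, -0.001, -0.0]
contact_force: [0.4, 0.8, -2.5]
opening: 0.453
```

```bash
python3 -m pendant '[{"translation":[0.0137,-0.046,0],"turn":[0,0,0]},{"translation":[0.0137,-0.046,0],"turn":[0,0,0]},{"translation":[0.0137,-0.046,0],"turn":[0,0,0]},{"translation":[0.0137,-0.046,0],"turn":[0,0,0]},{"translation":[0.0137,-0.046,0],"turn":[0,0,0]},{"translation":[0.0137,-0.046,0],"turn":[0,0,0]},{"translation":[0,0,0],"turn":[0,0,0]},{"translation":[0,0,0],"turn":[0,0,0]}]'
```

```text
time: 18.52
ee_pos: [0.6388, -0.0053, 0.302]
orientation: [0.749, 0.663, -0.001, -0.001]
contact_force: [-0.4, 0.7, -2.6]
opening: 0.451
```

```bash
python3 -m pendant '[{"translation":[0.001,-0.003,-0.04],"turn":[0,0,0]},{"translation":[0,0,-0.05],"turn":[0,0,0]},{"translation":[0,0,-0.03],"turn":[0,0,0]},{"translation":[0,0,-0.016],"turn":[0,0,0]},{"translation":[0,0,-0.01],"turn":[0,0,0]},{"translation":[0,0,-0.008],"turn":[0,0,0]},{"translation":[0,0,-0.006],"turn":[0,0,0]},{"translation":[0,0,-0.002],"turn":[0,0,0]},{"translation":[0,0,0],"turn":[0,0,0]},{"translation":[0,0,0],"turn":[0,0,0]}]'
python3 -m pendant '[{"translation":[0,0,0],"turn":[0,0,0]},{"translation":[0,0,0],"turn":[0,0,0]},{"translation":[0,0,0],"turn":[0,0,0]},{"translation":[0,0,0.04],"turn":[0,0,0]},{"translation":[0,0,0.05],"turn":[0,0,0]},{"translation":[0,0,0.05],"turn":[0,0,0]}]' 0
python3 -m pendant '[{"translation":[-0.03,0,0.01],"turn":[0,0,-0.1745]},{"translation":[-0.03,0,0],"turn":[0,0,-0.1745]},{"translation":[-0.03,0,0],"turn":[0,0,-0.1745]},{"translation":[-0.03,0,0],"turn":[0,0,-0.1745]},{"translation":[-0.03,0,0],"turn":[0,0,-0.1745]},{"translation":[-0.02,0,0],"turn":[0,0,-0.1745]},{"translation":[0,0,0],"turn":[0,0,-0.1745]},{"translation":[0,0,0],"turn":[0,0,-0.1745]},{"translation":[0,0,0],"turn":[0,0,-0.1745]},{"translation":[0,0,0],"turn":[0,0,0]}]'
python3 - <<'E'
from h import *
b=eyes.snapshot('top');a=eyes.snapshot('scene');w=eyes.snapshot('wrist')
print(bot.get_obs()['ee_pos'],[(q['score'],np.round(at(w,q['point'],.147),3)) for q in spotter.tip_of(w,'handle_grip')])
cv2.imwrite('pics/c4.png',np.hstack([cv2.resize(b['color'][80:240,215:315,::-1],(312,500),interpolation=2),cv2.resize(a['color'][200:340,165:295,::-1],(464,500))]))
E
```

```text
time: 19.77
ee_pos: [0.6412, -0.0087, 0.142]
orientation: [0.749, 0.663, 0.001, 0.001]
contact_force: [2.1, 0.8, -0.5]
opening: 0.452
time: 20.52
ee_pos: [0.6402, -0.0087, 0.2823]
orientation: [0.749, 0.663, -0.0, -0.0]
contact_force: [1.8, -0.2, -0.8]
opening: 1.003
time: 21.78
ee_pos: [0.4704, -0.0087, 0.2913]
orientation: [0.998, -0.06, 0.0, 0.0]
contact_force: [0.2, 0.1, 0.5]
opening: 0.992
[ 0.4704708  -0.00865361  0.29119982] [(0.69, array([ 0.464, -0.015,  0.147]))]
```

View pics/c4.png

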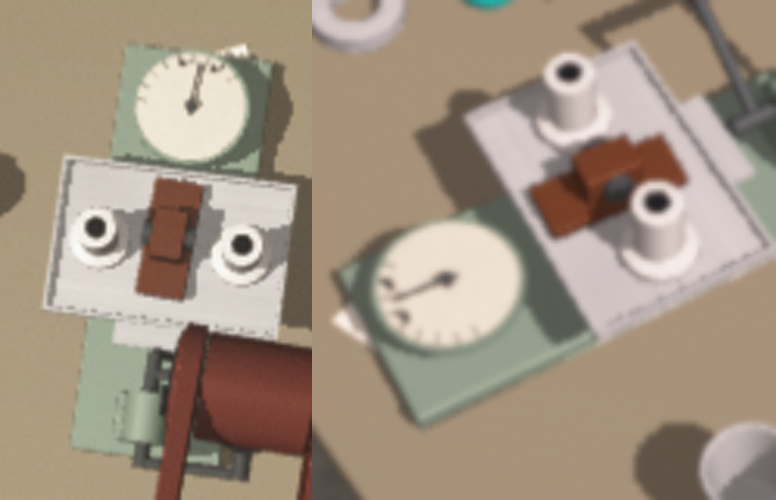

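Both bushes stand on the pan. The needle, pivot (190,105) to tip (202,66), lies between the posts, and the arm has been off for more than 1 s. I'll hold a little longer while hovering, then take the grip and throw the handle back.

```bash
python3 -m pendant '[{"translation":[-0.0055,-0.006,0],"turn":[0,0,0]},{"translation":[0,0,0],"turn":[0,0,0]},{"translation":[0,0,0],"turn":[0,0,0]},{"translation":[0,0,0],"turn":[0,0,0]},{"translation":[0,0,-0.04],"turn":[0,0,0]},{"translation":[0,0,-0.05],"turn":[0,0,0]},{"translation":[0,0,-0.03],"turn":[0,0,0]},{"translation":[0,0,-0.021],"turn":[0,0,0]},{"translation":[0,0,0],"turn":[0,0,0]}]'
python3 -m pendant '[{"translation":[0,0,0],"turn":[0,0,0]},{"translation":[0,0,0],"turn":[0,0,0]},{"translation":[0,0,0],"turn":[0,0,0]},{"translation":[0,0,0],"turn":[0,0,0]},{"translation":[0,0,0],"turn":[0,0,0]}]' 1 80
```

```text
time: 23.1
ee_pos: [0.4633, -0.0143, 0.1483]
orientation: [0.998, -0.06, -0.002, -0.0]
contact_force: [-0.3, 0.0, -0.2]
opening: 1.001
time: 23.72
ee_pos: [0.4659, -0.0125, 0.1514]
orientation: [0.998, -0.061, 0.001, -0.003]
contact_force: [-0.7, 6.8, 3.8]
opening: 0.184
```

```bash
python3 -m pendant '[{"translation":[0.0008,0.0065,0.0101],"turn":[0,0,0]},{"translation":[0.0009,0.0075,0.0093],"turn":[0,0,0]},{"translation":[0.001,0.0085,0.0085],"turn":[0,0,0]},{"translation":[0.0011,0.0093,0.0076],"turn":[0,0,0]},{"translation":[0.0012,0.0101,0.0065],"turn":[0,0,0]},{"translation":[0.0013,0.0106,0.0056],"turn":[0,0,0]},{"translation":[0.0014,0.0112,0.0043],"turn":[0,0,0]},{"translation":[0.0014,0.0115,0.0031],"turn":[0,0,0]},{"translation":[0.0014,0.0118,0.0019],"turn":[0,0,0]},{"translation":[0.0015,0.0119,0.0006],"turn":[0,0,0]}]'
python3 -m pendant '[{"translation":[0.0015,0.0119,-0.0006],"turn":[0,0,0]},{"translation":[0.0014,0.0118,-0.0019],"turn":[0,0,0]},{"translation":[0.0014,0.0115,-0.0031],"turn":[0,0,0]},{"translation":[0.0014,0.0112,-0.0043],"turn":[0,0,0]},{"translation":[0.0013,0.0106,-0.0056],"turn":[0,0,0]},{"translation":[0.0012,0.0101,-0.0065],"turn":[0,0,0]},{"translation":[0.0011,0.0093,-0.0076],"turn":[0,0,0]},{"translation":[0.001,0.0085,-0.0085],"turn":[0,0,0]},{"translation":[0.0009,0.0075,-0.0093],"turn":[0,0,0]},{"translation":[0.0008,0.0065,-0.0101],"turn":[0,0,0]}]'
python3 -m pendant '[{"translation":[0,0.003,-0.006],"turn":[0,0,0]},{"translation":[0,0,0],"turn":[0,0,0]},{"translation":[0,0,0],"turn":[0,0,0]},{"translation":[0,0,0],"turn":[0,0,0]}]'
```

```text
time: 24.98
ee_pos: [0.478, 0.0799, 0.2134]
orientation: [0.998, -0.06, 0.001, 0.006]
contact_force: [-10.8, -9.7, 23.8]
opening: 0.176
time: 26.22
ee_pos: [0.4931, 0.1824, 0.1523]
orientation: [0.998, -0.061, 0.005, 0.001]
contact_force: [12.6, -5.5, 2.4]
opening: 0.181
time: 26.72
ee_pos: [0.4937, 0.1851, 0.1475]
orientation: [0.998, -0.061, 0.005, 0.001]
contact_force: [10.6, -6.9, 4.1]
opening: 0.176
```

Only 4 N of push-back, so I'm not sure it is home. I'll press further.

```bash
python3 -m pendant '[{"translation":[0,0.002,-0.005],"turn":[0,0,0]},{"translation":[0,0,0],"turn":[0,0,0]},{"translation":[0,0.001,-0.004],"turn":[0,0,0]},{"translation":[0,0,0],"turn":[0,0,0]},{"translation":[0,0,0],"turn":[0,0,0]}]'
python3 - <<'E'
from h import *
a=eyes.snapshot('scene')
print([(q['score'],np.round(at(a,q['point'],.147),3)) for q in spotter.tip_of(a,'handle_grip')])
save(a,'s5.png',(165,180,365,330),4)
E
```

```text
time: 27.35
ee_pos: [0.4967, 0.1849, 0.1463]
orientation: [0.998, -0.061, 0.008, 0.004]
contact_force: [-5.0, -18.7, 40.2]
opening: 0.177
[(0.71, array([0.489, 0.189, 0.147]))]
```

View pics/s5.png

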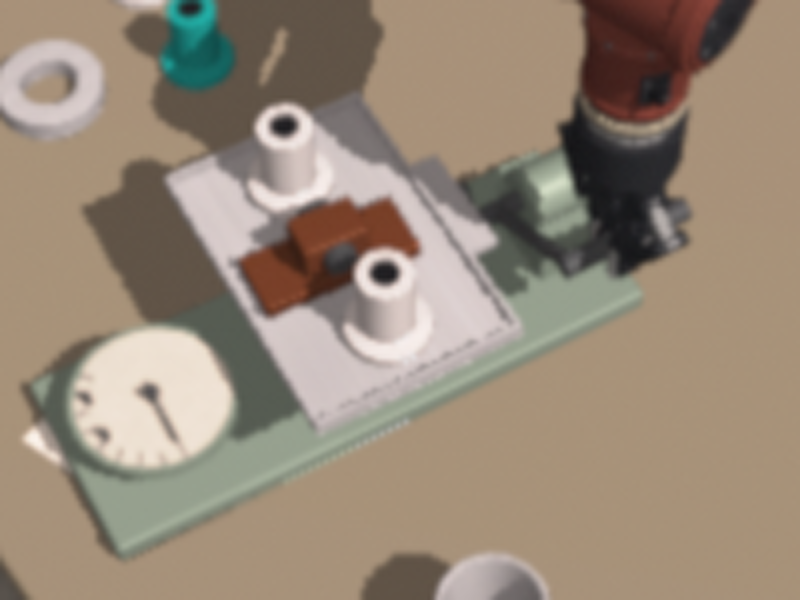

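Against the stop now (40 N push-back). The pan is up, the needle is back at zero, (150,390) to (178,445), and both bushes stand. I'll ease off, release, rise and check.

```bash
python3 -m pendant '[{"translation":[0,-0.003,0.01],"turn":[0,0,0]},{"translation":[0,0,0],"turn":[0,0,0]}]'
python3 -m pendant '[{"translation":[0,0,0],"turn":[0,0,0]},{"translation":[0,0,0],"turn":[0,0,0]},{"translation":[0,0,0],"turn":[0,0,0]},{"translation":[0,0,0.03],"turn":[0,0,0]},{"translation":[0,0,0.05],"turn":[0,0,0]},{"translation":[0,0,0.06],"turn":[0,0,0]},{"translation":[-0.05,0,0],"turn":[0,0,0]},{"translation":[0,0,0],"turn":[0,0,0]}]' 0
python3 - <<'E'
from h import *
w=eyes.snapshot('wrist');a=eyes.snapshot('scene')
def w_(v,X):
    c,n=np.cos(v[2]),np.sin(v[2]);return [v[0]+c*X[0]-n*X[1],v[1]+n*X[0]+c*X[1],X[2]]
v=(.6485,.0636,-.1207)
for p in(w,a):
    print([(q['score'],np.round(q['point'],1)) for q in spotter.tip_of(p,'handle_grip')])
    for d in(0,.06,.15,.3):print(d,px(p,[w_(v,(-.175,.115*np.cos(np.pi/6+d),.089+.115*np.sin(np.pi/6+d)))])[0])
A=np.hstack([cv2.resize(w['color'][:,:,::-1],(440,330)),cv2.resize(a['color'][190:330,165:318,::-1],(360,330),interpolation=2)])
cv2.imwrite('pics/c6.png',A)
E
```

```text
time: 27.7
ee_pos: [0.4962, 0.1835, 0.1491]
orientation: [0.998, -0.062, 0.009, 0.001]
contact_force: [12.2, -8.4, 2.4]
opening: 0.181
time: 28.7
ee_pos: [0.4358, 0.1865, 0.2845]
orientation: [0.998, -0.06, -0.001, 0.0]
contact_force: [0.4, -0.4, 0.0]
opening: 1.001
[(0.83, array([273.4, 133.5]))]
0 [275.94292948 136.24251919]
0.06 [281.19039191 137.13596983]
0.15 [290.48503607 138.48096003]
0.3 [309.82987944 140.68326487]
[(0.75, array([318.9, 235.3]))]
0 [320.05705374 237.95436508]
0.06 [319.47256924 235.83852871]
0.15 [318.45857679 232.58006005]
0.3 [316.42529219 227.00098852]
```

View pics/c6.png

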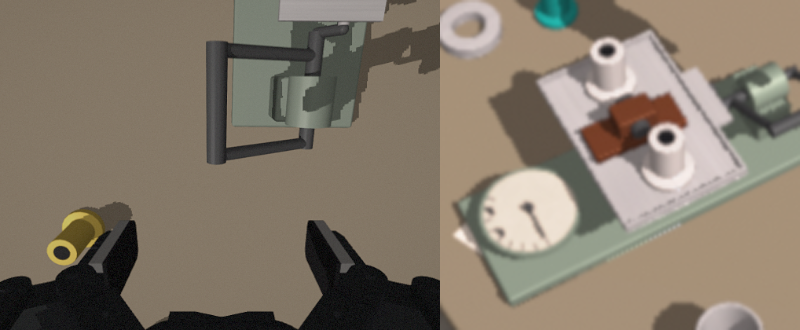

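Wrist bar centre is x = 275 px against 275.9 predicted for the stop. The scene estimate is ambiguous to about 0.06–0.1 rad, so I'll press the bar down from above with shut fingers and read the height.

```bash
python3 -m pendant '[{"translation":[0.053,-0.0025,0],"turn":[0,0,0]},{"translation":[0,0,0],"turn":[0,0,0]},{"translation":[0,0,0],"turn":[0,0,0]},{"translation":[0,0,-0.05],"turn":[0,0,0]},{"translation":[0,0,-0.035],"turn":[0,0,0]},{"translation":[0,0,-0.01],"turn":[0,0,0]},{"translation":[0,0,0],"turn":[0,0,0]}]' 1 30
python3 -m pendant '[{"translation":[0,0,-0.006],"turn":[0,0,0]},{"translation":[0,0,0],"turn":[0,0,0]}]'
python3 -m pendant '[{"translation":[0,0,-0.005],"turn":[0,0,0]},{"translation":[0,0,0],"turn":[0,0,0]}]'
python3 -m pendant '[{"translation":[0,0,-0.004],"turn":[0,0,0]},{"translation":[0,0,0],"turn":[0,0,0]}]'
```

```text
time: 29.78
ee_pos: [0.4917, 0.1838, 0.1904]
orientation: [0.998, -0.06, -0.0, 0.0]
contact_force: [0.9, 0.8, 0.4]
opening: -0.001
time: 30.02
ee_pos: [0.4926, 0.1838, 0.1852]
orientation: [0.998, -0.061, 0.001, -0.0]
contact_force: [0.2, 0.7, 0.4]
opening: -0.002
time: 30.28
ee_pos: [0.4923, 0.1837, 0.1794]
orientation: [0.998, -0.061, 0.0, -0.0]
contact_force: [-0.5, -0.7, 0.2]
opening: 0.002
time: 30.52
ee_pos: [0.4926, 0.1847, 0.1773]
orientation: [0.998, -0.061, 0.0, -0.001]
contact_force: [-4.2, 2.1, 8.7]
opening: 0.005
```

```bash
python3 -m pendant '[{"translation":[0,0,-0.004],"turn":[0,0,0]},{"translation":[0,0,0],"turn":[0,0,0]}]'
python3 -m pendant '[{"translation":[0,0,0.02],"turn":[0,0,0]},{"translation":[0,0,0.04],"turn":[0,0,0]},{"translation":[0,0,0.05],"turn":[0,0,0]},{"translation":[-0.03,0,0],"turn":[0,0,0]},{"translation":[0,0,0],"turn":[0,0,0]},{"translation":[0,0,0],"turn":[0,0,0]}]'
python3 - <<'E'
from h import *
o=bot.get_obs();print(o['contact_force'])
a=eyes.snapshot('scene');b=eyes.snapshot('top')
for l in('jar','tin','bearing','handle_grip'):
    for p in(a,b):print(l,[np.round(at(p,q['point'],.147 if l[0]=='h' else 0),3)[:2] for q in spotter.tip_of(p,l)[:1]])
bot.job_done()
E
```

```text
time: 30.78
ee_pos: [0.4927, 0.1849, 0.1768]
orientation: [0.998, -0.06, 0.0, -0.001]
contact_force: [-9.7, 0.0, 25.1]
opening: 0.001
time: 31.52
ee_pos: [0.462, 0.1835, 0.2804]
orientation: [0.998, -0.061, -0.0, 0.0]
contact_force: [0.1, 0.2, 1.0]
opening: -0.001
[0.12528334 0.20947918 0.97308965]
jar [array([ 0.445, -0.333])]
jar [array([ 0.439, -0.333])]
tin [array([0.715, 0.329])]
tin [array([0.478, 0.088])]
bearing [array([ 0.703, -0.27 ])]
bearing [array([ 0.702, -0.276])]
handle_grip [array([0.494, 0.181])]
handle_grip [array([0.499, 0.173])]
the job is handed in; nothing more can be done
```

The job is handed in at about 31.6 s; the hand-in gave no verdict.

I threw the handle over and the pan sank about 17 mm under the bracket. I then stood two aluminium bushes on the pan, one each side of the bracket. With the hand off, the picture showed the needle between the posts, at roughly 41 mm expected sink. I then threw the handle back with the load on the pan; the third bush was never touched.

**Last checks:**
- **Handle:** pressing down from above, it stopped solidly at the expected height, giving 0.5 mm as the force rose from about 9 to 25 N. An earlier scene-camera estimate had been unsure by up to about 0.1 rad, which is why I pressed.
- **Load:** before that final press, the needle was back at zero and both bushes and the bracket stood on the pan. I took no picture of the pan afterwards.
- **Bystanders:** the jar and bearing are where they started, within measuring error. The tin was too in the scene view. In the top view the network's answer for the tin fell at the handle, so I discounted it as a false detection. I did not re-measure the hammer and wrench, and the arm did not work near them.

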